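# Open the plate pen's gate and hold it

### The job

The plate pen has just been loaded: fold its clamp bar fully down onto the stack of plates, then squeeze the catch with the two round pins fully in, and after it the catch with the two flat paddles. Then take the gate by its black post, swing it out past its detent until it stands wide open (about 70 degrees or more) and finish while still holding it there, because it springs back if let go. The clamp stays down, both catches stay in, and the other things on the bench are left alone.

Things in the scene. Friction and masses are not known exactly. Their poses are not given: they have to be found in the camera images.
- pen: Plate pen fixed on the bench: base 275 x 230 x 15 mm with a pen of 105 mm walls holding a stack of white microplates, the gate, a clamp bar, and two catches on an aluminium rail (top 110 mm up) just behind the gate's top edge. Origin: underside, at the middle of the gate's line; x points from the gate into the pen, y along the gate towards its hinge, z up.
- gate (a joint): Gate: upright panel 195 mm long, 12 thick, 30 to 105 mm above the bench. Angle in rad: 0 shut, grows as its free end swings out to the pen's -x (clockwise from above), stop 1.45. Both catches block it (0.04 rad of play) until each is in. A detent at 0.35 to 0.6 rad resists (about 3 N at the handle). A weak spring (0.18 N m/rad) pulls it back: let go when wide, it returns to the detent.
- gate_handle (a point): On the axis of the gate's handle, an upright round black post, 14 mm diameter, on the gate's top edge near its free end, 105 to 166 mm above the bench; this point is 140 mm up and 180 mm from the hinge axis. Gate shut, 26 mm are free between post and the nearest catch; the rail (110 mm high) lies behind it.
- gate_hinge (a point): Point on the gate's upright hinge axis, at 140 mm height (same height as gate_handle). Does not move with the gate.
- clamp (a joint): Flat steel clamp bar, 16 mm wide, 8 thick, 120 mm long from its hinge, that folds down over the plate stack. Rad: 0 fully down (level, lying along the pen's -y from its hinge, the same way as the gate runs from its hinge), positive raised; starts 0.4 to 0.8. Its stiff hinge stays where left; pushed down from above with about 2 to 4 N.
- clamp_tip (a point): Middle of the bar's upper face at its free end; 7 mm above and 120 mm out from the hinge axis; at 113 mm height when down.
- clamp_hinge (a point): Point on the clamp bar's level hinge axis (parallel to the pen's x), 106 mm above the bench, in the middle of the bar's width. Fixed.
- pins (a joint): Pinch catch with two round upright steel pins (9 mm diameter). Value: how far each pin is squeezed inwards, m: 0 as found (44 mm over the outsides), 0.009 fully in (26 mm). The two are linked and move equally and oppositely along the pen's y. Needs about 5 to 10 N; stays in when released.
- pins_mid (a point): Midway between the two pins, 144 mm above the bench; the pins stand from 120 to 165 mm, on a block whose top is 118 mm up; each has a hook reaching 42 mm forward over the gate, 120 to 125 mm up. The squeeze goes along the pen's y. This catch is at either of two places along the rail, 85 mm from the other catch.
- paddles (a joint): Pinch catch with two flat upright steel paddles (each 22 mm wide along the pen's x, 9 mm thick). Joint value as for pins: 0 as found (44 mm over the outsides), 0.009 fully in (26 mm). Linked, works like the pins and stays in when released.
- paddles_mid (a point): Midway between the two paddles, 144 mm above the bench; the paddles stand from 120 to 165 mm, otherwise as pins_mid.
- bottle: Bystander: amber reagent bottle, 56 mm across, 140 mm tall; origin under its middle. To be left alone.
- tipbox: Bystander: closed pipette-tip box, 85 x 120 mm, 60 mm tall; origin under its middle. To be left alone.
- dish: Bystander: covered culture dish, 92 mm across, 18 mm tall; origin under its middle. To be left alone.
- rack: Bystander: white rack of capped tubes, 70 x 160 mm, 72 mm tall; origin under its middle. To be left alone.
- plate: Bystander: single white microplate lying flat, 85 x 128 x 14 mm; origin under its middle. To be left alone.
- beaker: Bystander: glass cup, 68 mm across, 80 mm tall; origin under its middle. To be left alone.
- timer: Bystander: small white timer block, 60 x 60 x 30 mm; origin under its middle. To be left alone.

How it is judged:
By the outcome, as a careful person would: the job done as asked, in the order asked, and still so for the second after the job is handed in, while the arm keeps its last pose, push and grip.
It also fails if it takes over 72 s, if anything falls off the work surface, if the arm or the gripper's body presses on something with over 40 N, if the wrist force passes 120 N, or if a joint passes its speed limit or range.

### The arm

A 7-joint arm with a two-finger parallel gripper is mounted at the origin on the work surface. World frame = base frame: x ahead of the robot, y to its left, z up, the work surface at z = 0. Lengths are in m, angles in rad, forces in N, time in s.
With the tool pointing down it reaches from about 0.4 to 0.85 m from the base axis. Payload 6.9 kg.
Tool frame: the origin (TCP) lies midway between the tips of the shut fingers; the grasp point (between the pads) lies 19 mm behind it; z points along the fingers, y is the line along which they close (so a half turn about z gives the same grasp; the last joint's range is limited). The gripper opens to 85 mm and grips with 20 to 120 N. Pads are 22 mm wide; open, the fingers measure 114 mm over their backs; the gripper's body (76 mm by 85 mm) begins 54 mm behind the grasp point. The pads swing forward as they close: fully open they stand 13 mm farther back than shut.
Start: joints at [1.212, 0.507, -0.238, 1.5, 0.126, 1.149, -0.155], TCP at [0.28, -0.559, 0.231] pointing down, gripper open.
Joint ranges: [-3.08, 3.08], [-0.24, 2.05], [-1.43, 1.35], [0, 2.5], [-1.52, 4.66], [0.17, 1.96], [-2.89, 2.89]. Speed limits (rad/s): [2.39, 2.39, 3.14, 3.14, 3.14, 3.14, 3.14].

### API

Orientations are given as a rotation vector (axis times angle).
In Python, from rig import r, eoat, sensors, snapshot gives the robot as it stands. Calls block until the motion is done:
- r.move_ptp(position, orientation): joint-space move of the TCP to a pose.
- r.move_l(position, ori=None, velocity=0.15, max_force=None): straight line of the TCP; ori=None keeps the orientation; velocity is the mean speed in m/s. With max_force (N) it stops when the force on the tool has changed by that much, and returns True; else False.
- r.movej(angles): joint-space move.
- eoat.gripper_to(opening, grip_force=None): opening from 0.0 (shut) to 1.0 (fully open); grip_force is the grip in N (None keeps the last); returns when the fingers have stopped.
- r.wait(seconds).
- r.ik(position, orientation): joint angles nearest the present ones, or None.
- sensors.sense(): the state.
- snapshot(name): name is "scene" or "top" or "wrist"; returns a dict with "pixels" (384x512x3 uint8, blue, green, red), "K" (3x3 intrinsics, pixels), "R" (3x3) and "t" (3): a world point X has camera coordinates R X + t; the wrist camera has in their place "mount" (4x4, takes a point from camera to tool coordinates, whose origin is the TCP and whose axes are the flange's). Camera axes: x right, y down, z forward; pixel columns grow to the right and rows downward; lengths in m; the calibration is good to about 2 mm. The wrist camera is an equidistant fisheye: a pixel r from the principal point sees the ray r / f radians off the axis. A picture is of the moment at which its call begins: read the wrist's pose just before it. There is no depth.
A pose or a line that the arm cannot do raises r.IKError and nothing moves.
- r.sign_off(): hands the job in; it is judged then, once.
The state is a dict: "clock": time; "joint_pos": joint angles; "dq": joint speeds; "effort": joint torques, N m; "tcp_pos": TCP position; "orientation": TCP orientation; "force": force on the tool from outside, world axes, zero at the start; "wrist_torque": the same for the moment, N m; "opening": opening from 0.0 (shut) to 1.0 (fully open); "grasp_force": force on a finger pad.
Only numpy, scipy, OpenCV 4.12 (cv2) and the standard library are available. Lean on these libraries where they do the work, as an engineer would, in place of code of your own. Each camera call takes 0.05 s, during which the arm holds its last target. There are 200 camera calls.

## Working session

There is one attempt and no reset: what is moved stays moved. The work goes in short steps, each a Python script; the robot and the scene stay as the last script left them, time stands still between calls to the robot, and variables do not carry over. Pictures are saved under pics/ and viewed, at most 10 in all, crops included, and the job is handed in when it is done.

```bash
ls; mkdir -p pics; python3 - <<'E'
from rig import r,eoat,sensors,snapshot
import cv2,pickle
d={}
for n in("scene","top"):
    s=snapshot(n); d[n]=s; cv2.imwrite(f"pics/{n}0.png",cv2.resize(s["pixels"],None,fx=1.5,fy=1.5,interpolation=cv2.INTER_CUBIC))
    print(n,s["K"],s["R"],s["t"])
pickle.dump(d,open("s0.pkl","wb"))
print(sensors.sense())
E
```

```text
pics
scene [[385.4459449    0.         251.21340746]
 [  0.         385.4459449  193.50059973]
 [  0.           0.           1.        ]] [[-0.46877961  0.88320822  0.0137451 ]
 [ 0.62959668  0.34500392 -0.69611803]
 [-0.61955928 -0.31767207 -0.71779576]] [ 0.22360778 -0.2606074   1.84782062]
top [[453.88883606   0.         252.7993675 ]
 [  0.         453.88883606 192.01367351]
 [  0.           0.           1.        ]] [[ 0.01200831 -0.999771   -0.01771269]
 [-0.99221529 -0.00971794 -0.12415468]
 [ 0.12395412  0.01906569 -0.99210477]] [0.03896973 0.55028755 1.4974151 ]
{'clock': 0.1, 'joint_pos': array([ 1.21146658,  0.50822638, -0.23756817,  1.50102877,  0.12567551,
        1.1488686 , -0.15479458]), 'dq': array([-5.37877591e-05, -9.79141472e-04, -2.62743916e-04, -2.82840431e-03,
        5.17992415e-04, -6.98169666e-04, -3.05032983e-04]), 'effort': array([-4.85345241e-03, -6.21830893e+01, -2.19489589e+00, -2.50201070e+01,
        1.24491623e-02,  7.76742236e-03, -1.96579623e-05]), 'tcp_pos': array([ 0.27993398, -0.55831383,  0.23053627]), 'orientation': array([-3.05564497e+00, -7.23309322e-01,  5.38682279e-04]), 'force': array([ 0.41182031, -0.71113529, -0.04078367]), 'wrist_torque': array([ 0.0330363 , -0.02385665, -0.0014826 ]), 'grasp_force': 0.0, 'opening': 0.9978918248910531}
```

View pics/scene0.png

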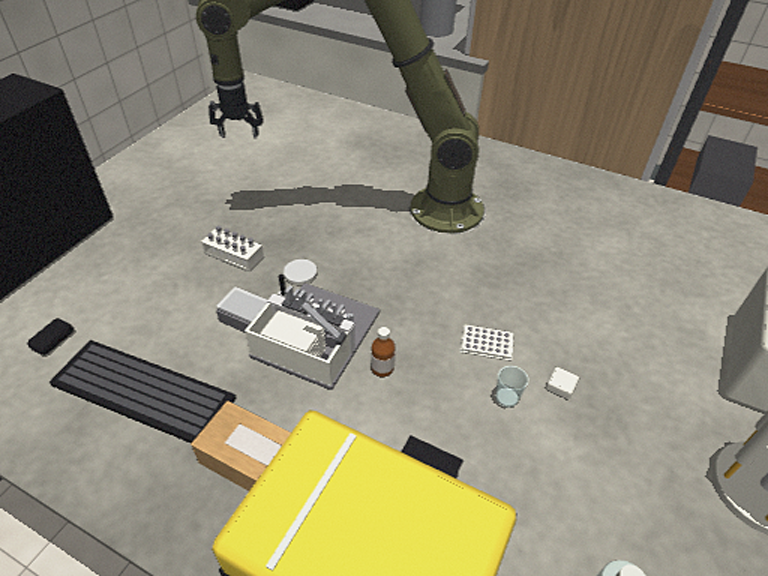

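View pics/top0.png

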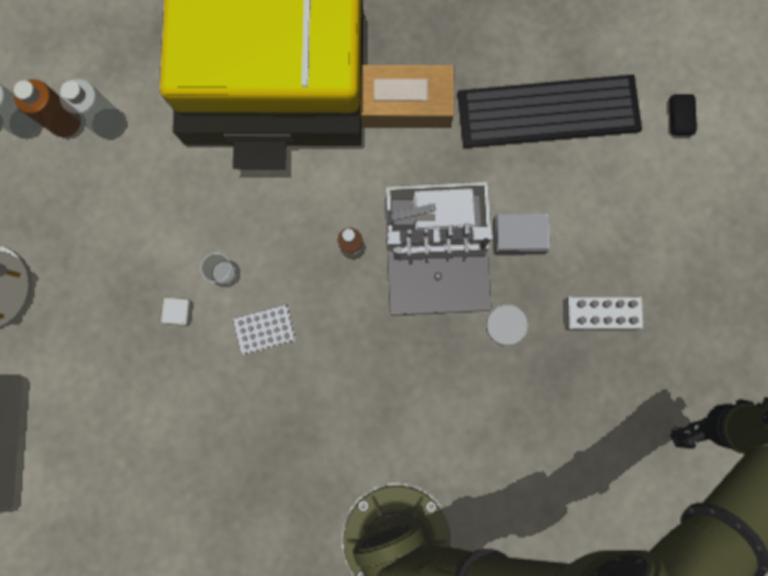

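The overview shows the pen with its gate facing the robot. In the top view the gate line is at about (440,250) with the hinge on the left (world +y), and the base front corners are at (390,313) and (490,310). The dish is at (507,325) and the tip box at (522,233). Next I'll convert these corners to world points and take a wrist view from above.

```bash
cat > h.py <<'E'
import numpy as np,cv2,pickle
from scipy.spatial.transform import Rotation as Rn
def ray(s,uv,pose=None):
    K=s["K"]; x=np.array([(uv[0]-K[0,2])/K[0,0],(uv[1]-K[1,2])/K[1,1]])
    if pose is None:
        d=s["R"].T@np.r_[x,1]; return -s["R"].T@s["t"],d/np.linalg.norm(d)
    th=np.linalg.norm(x); d=np.r_[x/max(th,1e-9)*np.sin(th),np.cos(th)]
    p,o=pose; T=Rn.from_rotvec(o).as_matrix(); M=s["mount"]
    return T@M[:3,3]+p,T@M[:3,:3]@d
def plane(s,uv,z,pose=None):
    c,d=ray(s,uv,pose); return c+d*(z-c[2])/d[2]
def proj(s,X,pose=None):
    X=np.asarray(X,float); K=s["K"]
    if pose is None: c=s["R"]@X+s["t"]; return (K@(c/c[2]))[:2]
    p,o=pose; T=Rn.from_rotvec(o).as_matrix(); M=s["mount"]
    c=M[:3,:3].T@(T.T@(X-p)-M[:3,3]); th=np.arctan2(np.hypot(c[0],c[1]),c[2]); n=c[:2]/max(np.hypot(c[0],c[1]),1e-9)
    return np.array([K[0,2],K[1,2]])+K[0,0]*th*n
def tri(c1,d1,c2,d2):
    A=np.stack([d1,-d2],1); k=np.linalg.lstsq(A,c2-c1,rcond=None)[0]
    a,b=c1+d1*k[0],c2+d2*k[1]; return (a+b)/2,np.linalg.norm(a-b)
def down(yaw): # tool z down, tool y axis at yaw from world y
    return (Rn.from_euler('z',yaw)*Rn.from_rotvec([np.pi,0,0])).as_rotvec()
E
python3 - <<'E'
from h import *
from rig import r,eoat,sensors,snapshot
d=pickle.load(open("s0.pkl","rb"))
t=d["top"]
P=[plane(t,np.array(u)/1.5,z) for u,z in[((390,314),.015),((491,310),.015),((389,252),.015),((490,248),.015),((387,185),.105),((488,182),.105)]]
for p in P:print(p.round(3))
c=(P[0]+P[1])/2+np.array([.12,0,0]); 
yaw=0.03
for tgt in([c[0]-.03,c[1],.42],):
  for y in(0,np.pi,np.pi/2,-np.pi/2):
    q=r.ik(tgt,down(yaw+y)); print(y,q)
print(snapshot("wrist")["mount"])
E
```

```text
[0.493 0.02  0.015]
[ 0.505 -0.208  0.015]
[0.636 0.024 0.015]
[ 0.647 -0.207  0.015]
[0.768 0.029 0.105]
[ 0.777 -0.191  0.105]
0 [ 0.3597546   0.39568899 -0.4117824   1.19241071  0.15490247  1.5834347
 -1.56216217]
3.141592653589793 [ 0.65499769  0.49788305 -1.00779707  1.18821418  0.41759213  1.66245771
  1.34852038]
1.5707963267948966 [ 0.55592203  0.44633431 -0.78157527  1.18955291  0.30937323  1.62204624
 -0.12784263]
-1.5707963267948966 [-0.44621716  0.56493868  1.15163234  1.20407346 -0.51375768  1.67040349
 -2.52850516]
[[-0.00129276 -0.95395726 -0.29993977  0.07606833]
 [ 0.99999763 -0.00175819  0.00128186 -0.0018834 ]
 [-0.00175019 -0.29993741  0.95395728 -0.14316305]
 [ 0.          0.          0.          1.        ]]
```

```bash
python3 - <<'E'
from h import *
from rig import r,eoat,sensors,snapshot
L=[]
for i,p in enumerate([[.55,-.02,.36],[.55,-.17,.36]]):
    r.move_ptp(p,down(0.05)); r.wait(.3)
    st=sensors.sense(); s=snapshot("wrist"); L.append((s,(st["tcp_pos"],st["orientation"])))
    cv2.imwrite(f"pics/w{i}.png",cv2.resize(s["pixels"],None,fx=1.5,fy=1.5,interpolation=cv2.INTER_CUBIC))
pickle.dump(L,open("w.pkl","wb")); print(st["clock"],s["K"],st["joint_pos"].round(2))
E
```

```text
3.65 [[297.31863964   0.         258.563616  ]
 [  0.         297.31863964 191.60536063]
 [  0.           0.           1.        ]] [ 0.55  0.37 -0.46  1.39  0.16  1.41 -1.43]
```

View pics/w0.png

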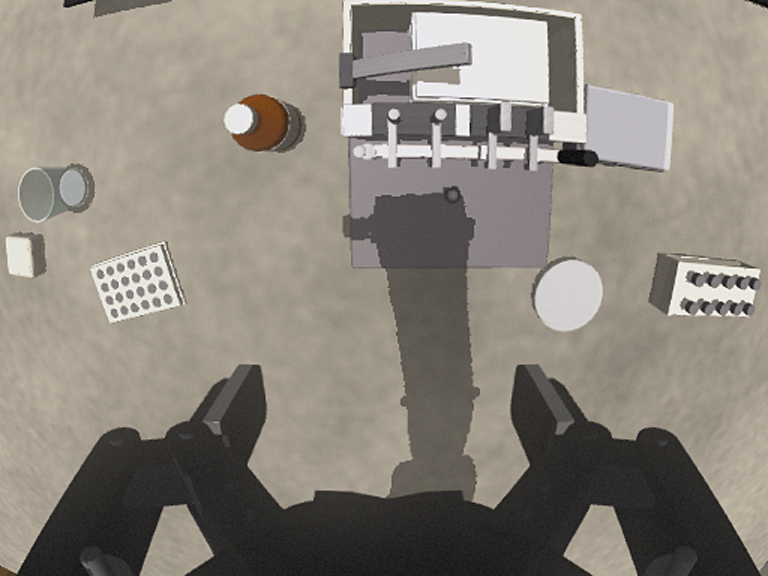

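View pics/w1.png

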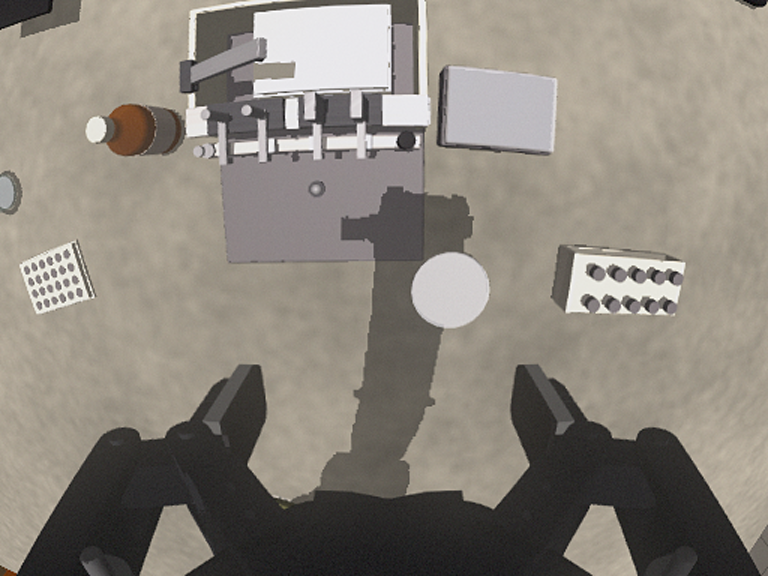

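Both wrist views show the round pins on the hinge side: tops at (394,115) and (440,115) in w0, and (210,114) and (247,110) in w1. The paddles are on the post side, at about (504,112) and (545,112) in w0. The post top is at (592,157) in w0 and (405,141) in w1, and the raised clamp bar's tip is at (470,53) in w0 and (264,47) in w1.

```bash
python3 - <<'E'
from h import *
L=pickle.load(open("w.pkl","rb"))
pts={"pinL":((394,115),(210,114),.165),"pinR":((440,115),(247,110),.165),"post":((592,157),(405,141),.166),
"hook1":((393,163),(223,158),.125),"hook2":((437,163),(263,157),.125),"hook3":((492,163),(318,156),.125),"hook4":((533,164),(362,155),.125),
"tip":((470,53),(263,47),None),"hcap":((358,151),(198,152),.108),"baseL":((352,268),(228,262),.015),"baseR":((546,268),(424,261),.015),"screw":((452,194),(317,188),None)}
for k,(a,b,z) in pts.items():
    a=np.array(a)/1.5;b=np.array(b)/1.5
    X,e=tri(*ray(L[0][0],a,L[0][1]),*ray(L[1][0],b,L[1][1]))
    print(k,X.round(4),round(e,4),*( [plane(L[i][0],(a,b)[i],z,L[i][1])[:2].round(4) for i in(0,1)] if z else []))
crop=[]
for i,(u0,u1,v0,v1) in enumerate([(220,415,0,120),(115,310,0,120)]):
    crop.append(cv2.resize(L[i][0]["pixels"][v0:v1,u0:u1],None,fx=4,fy=2.5*1,interpolation=cv2.INTER_CUBIC))
cv2.imwrite("pics/crop.png",np.vstack(crop)); print(crop[0].shape)
E
```

```text
pinL [ 0.6548 -0.019   0.1547] 0.0011 [ 0.6534 -0.0189] [ 0.6544 -0.0233]
pinR [ 0.6562 -0.0535  0.1622] 0.0007 [ 0.6556 -0.0532] [ 0.6564 -0.0544]
post [ 0.6353 -0.1761  0.1711] 0.0021 [ 0.6365 -0.1786] [ 0.6344 -0.1763]
hook1 [ 0.6171 -0.0205  0.1262] 0.0022 [ 0.616  -0.0205] [ 0.6182 -0.0201]
hook2 [ 0.6184 -0.0574  0.1257] 0.0005 [ 0.6182 -0.0575] [ 0.6187 -0.0572]
hook3 [ 0.6209 -0.1052  0.1234] 0.002 [ 0.6219 -0.1048] [ 0.6199 -0.1054]
hook4 [ 0.6233 -0.1425  0.1231] 0.0029 [ 0.6247 -0.1418] [ 0.6219 -0.1426]
tip [ 0.7018 -0.0702  0.1841] 0.0002
hcap [0.6245 0.01   0.1124] 0.0007 [0.6249 0.0103] [0.6241 0.0119]
baseL [0.4933 0.0186 0.0128] 0.001 [0.4934 0.0184] [0.4944 0.0177]
baseR [ 0.5036 -0.212   0.0071] 0.0007 [ 0.5052 -0.2089] [ 0.5059 -0.2112]
screw [ 0.583  -0.0885  0.0152] 0.0001
(300, 780, 3)
```

View pics/crop.png

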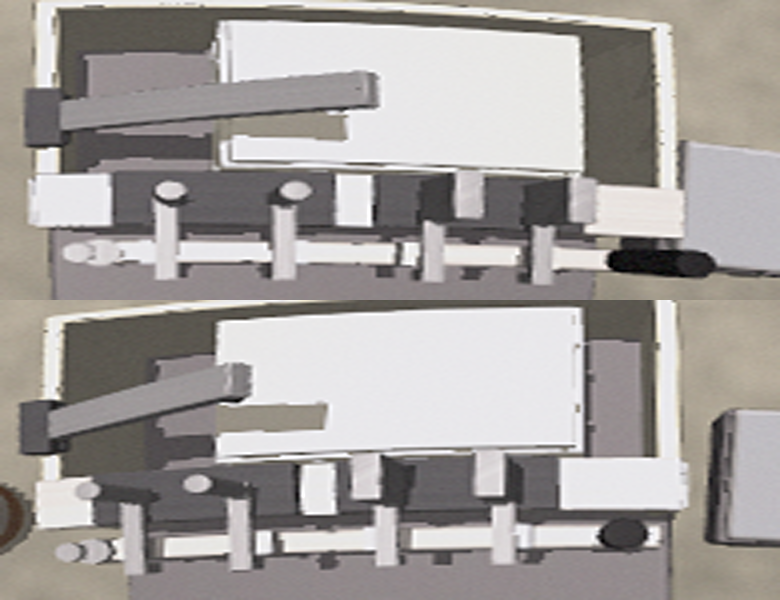

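The crop sharpens those points. Pin tops in w0 are at crop (172,188) and (295,190); paddle top faces are at (468,193) and (582,200). The post top is at (685,263), and the clamp's end face is near (370,90) in w0 and (240,380) in w1.

```bash
python3 - <<'E'
from h import *
L=pickle.load(open("w.pkl","rb"))
pts={"pinL":((172,188),(88,488),.165),"pinR":((295,190),(197,482),.165),"padL":((468,193),(366,475),.165),"padR":((582,198),(490,472),.165),"post":((686,263),(623,533),.166),"tip":((368,90),(238,381),None),"hcap":((72,251),(66,552),None),
"chingeTopR":((62,114),(50,420),None),"wallBL":((40,5),(52,312),None),"wallBR":((670,25),(675,302),None)}
O=[(220,0),(115,-120)]
for k,(a,b,z) in pts.items():
    a=np.array(a)/[4,2.5]+O[0];b=np.array(b)/[4,2.5]+O[1]
    X,e=tri(*ray(L[0][0],a,L[0][1]),*ray(L[1][0],b,L[1][1]))
    print(k,X.round(4),round(e,4),*( [plane(L[i][0],(a,b)[i],z,L[i][1])[:2].round(4) for i in(0,1)] if z else []))
E
```

```text
pinL [ 0.6554 -0.0192  0.1647] 0.0005 [ 0.6551 -0.0192] [ 0.6556 -0.0193]
pinR [ 0.6568 -0.0537  0.1644] 0.0006 [ 0.6564 -0.0536] [ 0.657  -0.0538]
padL [ 0.6598 -0.1036  0.1644] 0.0003 [ 0.6599 -0.1034] [ 0.6596 -0.1037]
padR [ 0.6618 -0.1386  0.1642] 0.0004 [ 0.6619 -0.1383] [ 0.6615 -0.1387]
post [ 0.6355 -0.1774  0.1595] 0.0 [ 0.6353 -0.1743] [ 0.6353 -0.1771]
tip [ 0.701 -0.069  0.183] 0.0001
hcap [0.625  0.0109 0.1121] 0.0003
chingeTopR [0.698  0.017  0.1179] 0.002
wallBL [0.766  0.0291 0.1019] 0.0055
wallBR [ 0.7725 -0.1903  0.1041] 0.0086
```

Measured values: pins mid (0.6561, -0.0365), paddles mid (0.6608, -0.1211), pen yaw about 0.055, gate hinge about (0.625, 0.004), clamp angle about 0.64. Next I'll check reach for every pose, then press the clamp down.

```bash
cat >> h.py <<'E'
YAW=.0555; yh=np.array([-np.sin(YAW),np.cos(YAW),0]); xh=np.array([np.cos(YAW),np.sin(YAW),0])
PINS=np.array([.6561,-.0365,0]); PADS=np.array([.6608,-.1211,0]); POST=np.array([.6353,-.1757,0]); HINGE=POST+.18*yh
CH=np.array([.6959,.0232,0])
def gate(th,z): return HINGE+Rn.from_euler('z',-th).apply(POST-HINGE)+[0,0,z]
E
python3 - <<'E'
from h import *
from rig import r,eoat,sensors,snapshot
Z=lambda z:np.array([0,0,z])
for th in(0,.4,.8,1.36):
    q=r.ik(gate(th,.127),down(YAW+np.pi/2-th)); print(th,gate(th,.127).round(3),q if q is None else np.round(q,2))
for p in(PINS,PADS):print(np.round(r.ik(p+Z(.131),down(YAW)),2))
p=CH-.085*yh
eoat.gripper_to(0.0,30)
r.move_ptp(p+Z(.22),down(YAW)); r.wait(.2)
s0=sensors.sense()["force"]
print(r.move_l(p+Z(.104),velocity=.06,max_force=14)); s=sensors.sense(); print(s["tcp_pos"],s["force"]-s0,s["clock"])
r.wait(.3); s=sensors.sense(); print(s["tcp_pos"],s["force"]-s0)
E
```

```text
0 [ 0.635 -0.176  0.127] [ 0.64  0.73 -0.73  1.54  0.53  1.08 -0.17]
0.4 [ 0.565 -0.165  0.127] [ 0.64  0.61 -0.64  1.74  0.44  0.94 -0.52]
0.8 [ 0.503 -0.128  0.127] [ 0.58  0.5  -0.56  1.92  0.35  0.82 -0.91]
1.36 [ 0.452 -0.043  0.127] [ 0.41  0.41 -0.51  2.08  0.3   0.73 -1.59]
[ 0.27  0.66 -0.43  1.54  0.31  1.01 -1.77]
[ 0.38  0.68 -0.42  1.5   0.3   1.03 -1.63]
True
[ 0.70051256 -0.06195426  0.11304538] [-2.03807217 -0.61678675  6.89491597] 7.1917
[ 0.70052214 -0.06192445  0.11306767] [-3.07103567  0.56151547  8.67907907]
```

The clamp stopped at z = 0.1130, which is its fully-down height. Next the pins, then the paddles.

```bash
python3 - <<'E'
from h import *
from rig import r,eoat,sensors,snapshot
Z=lambda z:np.array([0,0,z])
s=sensors.sense(); r.move_l(s["tcp_pos"]+Z(.11),velocity=.2)
for n,p,o in(("pins",PINS,.70),("pads",PADS,.66)):
    r.move_ptp(p+Z(.225),down(YAW)); eoat.gripper_to(o,40); r.wait(.2)
    f0=sensors.sense()["force"]
    hit=r.move_l(p+Z(.131),velocity=.08,max_force=10); s=sensors.sense(); print(n,hit,s["tcp_pos"].round(4))
    if hit: break
    eoat.gripper_to(0.0,40); r.wait(.4); s=sensors.sense(); print(s["opening"]*85,s["grasp_force"],(s["force"]-f0).round(1),s["clock"])
    eoat.gripper_to(o); r.move_l(p+Z(.225),velocity=.15)
r.move_ptp([.56,-.1,.34],down(YAW)); r.wait(.3)
st=sensors.sense(); s=snapshot("wrist"); pickle.dump((s,(st["tcp_pos"],st["orientation"])),open("w2.pkl","wb"))
cv2.imwrite("pics/w2.png",cv2.resize(s["pixels"][0:200,130:400],None,fx=2.9,fy=2.9,interpolation=cv2.INTER_CUBIC)); print(st["clock"])
E
```

```text
pins False [ 0.6565 -0.0364  0.1316]
23.028528188636784 39.56870377063751 [-0.1 -0.6  8.8] 11.4667
pads False [ 0.6612 -0.1211  0.1316]
23.88809832872145 41.28366529941559 [-0.3 -1.2  7.5] 15.6583
17.8167
```

View pics/w2.png

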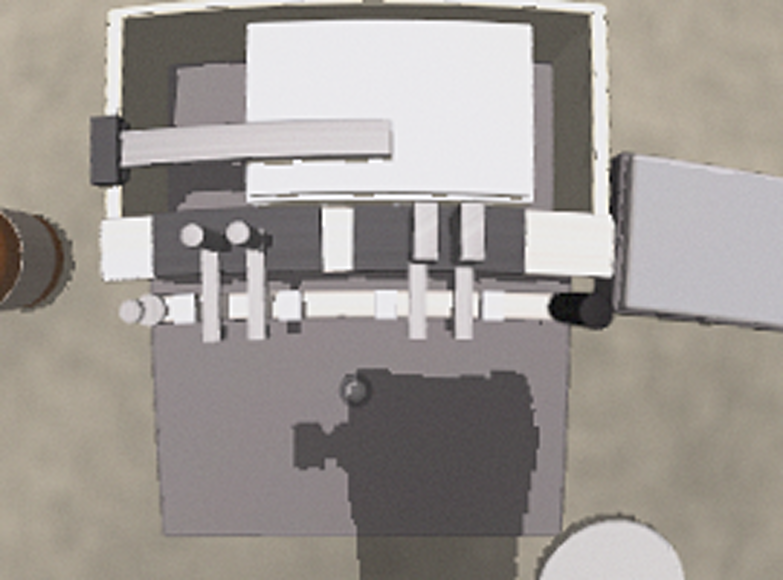

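The image shows the clamp bar flat on the stack. Both catches are narrowed, with pin tops at (192,235) and (238,233) and paddle tops at (427,215) and (473,215). The post top is at (598,308). I'll check the spacing in numbers and then take the gate.

```bash
python3 - <<'E'
from h import *
from rig import r,eoat,sensors,snapshot
s,po=pickle.load(open("w2.pkl","rb"))
W=lambda u,z:plane(s,np.array(u)/2.9+[130,0],z,po)
a=[W(u,.165) for u in((192,235),(238,233),(427,222),(473,222))]
print(np.linalg.norm(a[0]-a[1]),np.linalg.norm(a[2]-a[3]),W((598,308),.166),W((383,140),.113))
Z=lambda z:np.array([0,0,z])
o=down(YAW+np.pi/2)
eoat.gripper_to(.6,40)
r.move_ptp(POST+Z(.24),o); r.wait(.2)
f0=sensors.sense()["force"]
hit=r.move_l(POST+Z(.129),velocity=.08,max_force=8); st=sensors.sense(); print(hit,st["tcp_pos"].round(4))
if not hit:
    eoat.gripper_to(0,40); r.wait(.3); st=sensors.sense(); print(st["opening"]*85,st["grasp_force"],(st["force"]-f0).round(1),st["clock"])
E
```

```text
0.017078900192395156 0.016654032372362244 [ 0.63639417 -0.17792987  0.166     ] [ 0.70140778 -0.09546943  0.113     ]
False [ 0.6356 -0.1757  0.1296]
12.832809609509704 38.95284175872803 [0.2 0.2 2. ] 21.8583
```

The spacing is about 17 mm on both catches, so they are fully in, and the post is gripped. Now I'll swing the gate in small arc steps.

```bash
python3 - <<'E'
from h import *
from rig import r,eoat,sensors,snapshot
f0=sensors.sense()["force"]
for i,th in enumerate(np.arange(.08,1.37,.08)):
    hit=r.move_l(gate(th,.129),down(YAW+np.pi/2-th),velocity=.06,max_force=25)
    s=sensors.sense(); f=s["force"]-f0
    print(round(th,2),hit,f.round(1),round(s["opening"]*85,1))
    if hit or np.linalg.norm(f)>30: break
r.wait(.3); s=sensors.sense(); print(s["tcp_pos"],s["force"]-f0,s["grasp_force"],s["clock"])
im=snapshot("scene"); 
cv2.imwrite("pics/s3.png",cv2.resize(im["pixels"][150:270,120:280],None,fx=4,fy=4,interpolation=cv2.INTER_CUBIC))
E
```

```text
0.08 False [1.4 0.2 3.3] 12.7
0.16 False [0.  1.9 2.2] 13.1
0.24 False [-1.1  1.1  3.8] 12.8
0.32 False [1.  1.4 2.5] 12.8
0.4 False [0.1 1.6 4. ] 13.1
0.48 False [0.7 1.6 5. ] 12.7
0.56 False [-2.6  3.3  5.8] 13.0
0.64 False [2.6 3.2 1.9] 12.8
0.72 False [3.7 3.6 1.3] 12.6
0.8 False [4.2 4.9 0.5] 12.8
0.88 False [6.7 4.4 0. ] 12.7
0.96 False [ 5.7  3.2 -0.1] 12.8
1.04 False [ 7.4  3.6 -1.2] 12.9
1.12 False [ 7.3  2.8 -2.6] 12.7
1.2 False [ 7.9  2.3 -2.9] 13.0
1.28 False [ 8.3  2.  -2.5] 12.7
1.36 False [ 8.9  1.3 -3.6] 13.1
[ 0.45469777 -0.04377083  0.12922257] [ 9.13239269  1.94852073 -2.74113482] 39.158779978752136 28.8167
```

View pics/s3.png

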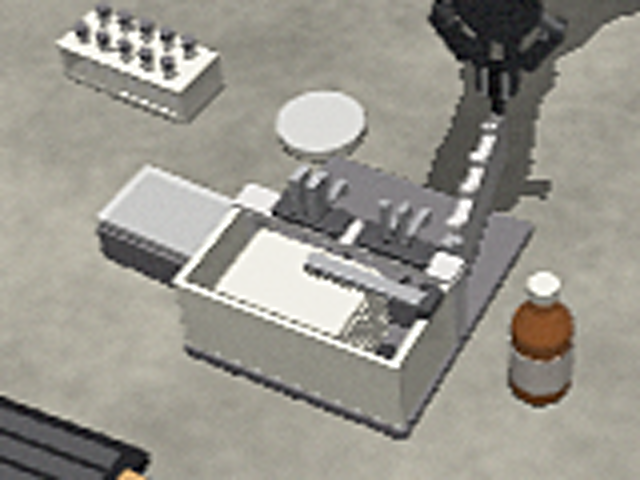

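The image shows the gate standing wide open, its post in the fingers at about (495,105). The clamp is down, both catches are in, and the bottle, tip box, dish and rack are where they were. The TCP position puts the gate angle at about 1.35 rad (77°).

```bash
python3 -c "
from rig import r
print(r.sign_off())"
```

```text
the job is handed in; nothing more can be done
None
```

The job is handed in with the clamp fully down, the pins squeezed in and then the paddles, and the gate held open by its post at about 77°, at roughly 29 s on the clock.

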